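# Release the orange quick-change adapter from its dock

## Robot

A 7-joint arm with a two-finger parallel gripper is mounted at the origin on the work surface. World frame = base frame: x ahead of the robot, y to its left, z up, the work surface at z = 0. Lengths are in m, angles in degrees, forces in N, time in s.
With the tool pointing down it reaches from about 0.425 to 0.875 m from the base axis. Payload 4.7 kg.
Tool frame: the origin (TCP) lies at the very end of the fingers, on their centre line; the grasp point (between the pads) lies 19 mm behind it; z points along the fingers, y is the line along which they close (so a half turn about z gives the same grasp; the last joint's range is limited). The gripper opens to 87 mm and grips with 3 to 60 N. Pads are 19 mm wide; open, the fingers measure 117 mm over their backs; the gripper's body (75 mm by 190 mm) begins 51 mm behind the grasp point.
Start: joints at [0.808, 18.392, -4.016, 83.108, 1.295, 78.541, -3.26], TCP at [0.65, -0, 0.191] pointing down, gripper open.
Joint ranges: [-163.93, 163.93], [-17.29, 119.83], [-79.2, 71.16], [3.27, 140.29], [-89.18, 269.18], [5.43, 117.66], [-154.24, 154.24]. Speed limits (degrees/s): [147.25, 147.25, 180, 180, 180, 180, 180].

## Interface

Orientations are given as [roll, pitch, yaw] about the fixed x, y, z axes, in that order (R = Rz(yaw) Ry(pitch) Rx(roll)).
In Python, from cell import get_obs, read_camera, sign_off, silhouettes gives the robot as it stands.
- The arm moves only by the tool play_rows, never from a script. Its argument "steps" is a list that holds one entry, the list of rows, each a list of 7 numbers: the shift along the tool's x, y, z in m, then the turn, a rotation vector about the tool's x, y, z in rad, then the finger opening in m, from 0 to 0.087. A call has 1 to 12 rows; each row shifts and turns the commanded pose from where the row before left it, along the tool's axes as they then stand; what a row does not reach is not made up. A row lasts 1/10 s, in which the tool goes at most 50 mm and 8.59 degrees, less where a joint would pass 70% of its speed; a pose out of reach is approached as far as the arm can. A call is refused whole if a number of a shift passes 0.05 or a number of a turn 0.15, either way. A call with a gripper value outside its range is refused whole. The fingers move at their own pace and stop on an object; "force" is the grip in N (left out, the last holds). Time passes only in rows, so rows that do not move let the fingers close. It gives the time, the measured TCP pose, the force, the opening and the grip force at its end, in the units of the state.
- get_obs(): the state, without advancing time (a new reading comes with each control period).
- read_camera(name): name is "scene" or "side" or "wrist"; returns a dict with "frame" (480x640x3 uint8, red, green, blue), "intrinsics" (3x3 intrinsics, pixels), "view" (4x4, takes a point from world to camera coordinates). Camera axes: x right, y up, looking along -z (the intrinsics and any distortion apply to the point x, -y, -z); pixel columns grow to the right and rows downward; lengths in m; the calibration is good to about 2 mm. A picture is of the moment at which its call begins. There is no depth.
- sign_off(): hands the job in; it is judged then, once.
Trained networks look in the newest picture that a camera, given by its name, has taken for a name from the list of things; names that differ only in an ending like _2 or _b are one class to them, and where a whole thing is asked for, a point or a joint stands for the part that bears it (a point fixed in the world has none). Each returns a list of dicts, best first, with "p" (0 to 1); they miss things now and then, are a little off and sometimes report something else, mostly with a low value. They report only what shows in the picture. A call takes as long as a camera call. They do not tell look-alikes from the thing itself.
- silhouettes(camera, name): "pixels" (480x640 bool, what is visible of it) and "extent" ([left, top, right, bottom] in pixels, round what is visible of it).
The state is a dict: "time_s": time; "qpos": joint angles; "joint_velocities": joint speeds; "effort": joint torques, N m; "tool_pos": TCP position; "tool_rot": TCP orientation; "force": force on the tool from outside, world axes, zero at the start; "wrist_torque": the same for the moment, N m; "grip_width": finger opening in m; "grasp_force": force on a finger pad.
Only numpy, scipy, OpenCV 4.12 (cv2) and the standard library are available. Lean on these libraries where they do the work, as an engineer would, in place of code of your own. Each camera call takes 0.05 s, during which the arm holds its last target. There are 200 camera calls.

## Task

Pull up the sprung orange collar in the socket dock to unlock that adapter and draw it straight up out of its socket, then stand it upright in the shallow green tray, well inside its walls, setting it down gently and letting go. Leave the blue-collared adapter in its socket.

Things in the scene. Friction and masses are not known exactly. Their poses are not given: they have to be found in the camera images.
- orange_grip (a point): Adapter with ORANGE collar, upright in a socket, 100 mm tall, 0.3 kg, z up. Sizes in mm. Point on axis 66 above its flat foot (87 above table at start), mid-collar when collar is down; stays with the core when the collar slides. From foot: shank dia 28 (0-36, in socket), neck dia 37 (36-48, just over dock top), collar dia 40 (50-82), nose dia 25 (82-100). At start y runs along the socket row, x across.
- orange_collar (a joint): Orange collar's lift on its adapter, m: 0 down, locked (pulling the nose will not free it); 0.015 fully up; lock opens at about 0.010. Spring pulls back with 4 N at 0, 9 N at full lift. Gripped by its sides and lifted, the collar slides up, pins draw in, then the same grip draws the adapter out (36 mm clears the dock); the collar then springs back to 0.
- tray_floor (a point): Centre of the black rubber floor of the shallow green tray, 8 mm above the table. Tray fixed and empty, 160 x 160 mm outside, 5 mm walls, 30 mm high (rim 22 mm above this floor), inside 150 x 150 mm. x and y run along its walls, z up.
- blue_grip (a point): Same point on the adapter with BLUE collar, otherwise identical, in another socket of the same dock. Dock: fixed grey and aluminium block 300 x 90 mm, top 56 mm above the table, three sockets in a row 95 mm apart; the third holds a loose black blanking plug (42 mm across, 12 mm above the dock). Stays where it is.
Mind the look-alikes: they are no part of the job. What is meant by the part that bears tray_floor is not turquoise, and is the larger of those in its own colour.

How it is judged (in metres and radians):
On the way, in this order (a step that is already met when the one before it is completed fails the run):
1. the orange collar is pulled up at least 7 mm while the adapter is still in its socket (value of joint orange_collar above 0.007 m and distance of orange_grip from where it was at the start of the episode below 0.02 m), for 0.02 s.
2. the adapter is drawn up clear of the dock (height (world z) of orange_grip above 0.125 m), for 0.05 s.
3. the adapter is lowered in the gripper to within 15 mm of the tray's floor, not dropped (z of orange_grip in the frame of tray_floor below 0.081 m and x of orange_grip in the frame of tray_floor between -0.06 and 0.06 m and y of orange_grip in the frame of tray_floor between -0.06 and 0.06 m and contact force between the fingers and orange above 0.5 N), for 0.05 s.
At the end, for the whole second after the job is handed in: The orange adapter stands at rest on its foot on the tray's floor, upright within 10 degrees, its axis within 60 mm of the tray's centre along each of the tray's sides (anywhere inside the walls), and the blue adapter is still in its socket within 15 mm of its start (x of orange_grip in the frame of tray_floor between -0.06 and 0.06 m and y of orange_grip in the frame of tray_floor between -0.06 and 0.06 m and z of orange_grip in the frame of tray_floor between 0.056 and 0.076 m and angle between orange_grip's own z axis and vertical below 0.17 rad and linear speed of orange below 0.02 m/s and distance of blue_grip from where it was at the start of the episode below 0.015 m); the robot touches nothing.
It fails at once if the blue adapter is moved more than 15 mm (distance of blue_grip from where it was at the start of the episode above 0.015 m).
It also fails if it takes over 40 s, if anything falls off the work surface, if the arm or the gripper's body presses on something with over 40 N, if the wrist force passes 120 N, or if a joint passes its speed limit or range.

## Working session

There is one attempt and no reset: what is moved stays moved. The work goes in short steps, Python scripts to look and compute and a tool call to move; the robot and the scene stay as the last step left them, time stands still between calls to the robot, and variables do not carry over. Pictures are saved under pics/ and viewed, at most 10 in all, crops included, and the job is handed in when it is done.

Besides the shell and the picture viewer there is one more tool, called after ">>>" as name(argument=value, ...) on one line, values as JSON. play_rows: Moves the arm, as the interface text tells. Its arguments: {"type":"object","properties":{"steps":{"type":"array","items":{"type":"array","items":{"type":"array","items":{"type":"number"}}}},"force":{"type":"number"}},"required":["steps"]}

```bash
mkdir -p pics; cat > h.py <<'E'
from cell import *
import numpy as np, cv2
def ray(c,u,v):
    K=np.array(c["intrinsics"]);V=np.array(c["view"]);R=V[:3,:3];t=V[:3,3]
    d=np.linalg.inv(K)@[u,v,1]; d=np.array([d[0],-d[1],-d[2]])
    return -R.T@t, R.T@d
def onz(c,u,v,z):
    o,d=ray(c,u,v); return o+d*(z-o[2])/d[2]
def proj(c,P):
    V=np.array(c["view"]);p=V[:3,:3]@P+V[:3,3];q=np.array(c["intrinsics"])@[p[0],-p[1],-p[2]];return q[:2]/q[2]
E
python3 - <<'E'
from h import *
for n in ["scene","side"]:
    c=read_camera(n); cv2.imwrite(f"pics/{n}0.png",c["frame"][:,:,::-1])
    print(n,[k for k in c],np.round(ray(c,320,240),3).tolist())
    for k in ["orange_grip","orange_collar","blue_grip","tray_floor"]:
        try:
            for d in silhouettes(n,k): print(k,round(d["p"],2),np.round(d["extent"]).tolist(), np.round(np.argwhere(d["pixels"]).mean(0)[::-1]))
        except Exception as e: print(k,e)
E
```

```text
scene ['frame', 'intrinsics', 'view'] [[0.808, 0.444, 0.763], [-0.423, -0.51, -0.749]]
orange_grip 0.69 [292.0, 300.0, 319.0, 339.0] [305. 319.]
orange_collar 0.96 [294.0, 305.0, 319.0, 335.0] [305. 322.]
blue_grip 0.67 [380.0, 386.0, 411.0, 429.0] [395. 407.]
tray_floor 0.96 [259.0, 113.0, 355.0, 183.0] [307. 145.]
tray_floor 0.66 [184.0, 207.0, 290.0, 287.0] [238. 247.]
side ['frame', 'intrinsics', 'view'] [[0.308, 0.668, 0.903], [0.081, -0.67, -0.738]]
orange_collar 0.57 [228.0, 288.0, 251.0, 305.0] [238. 295.]
orange_collar 0.5 [236.0, 196.0, 321.0, 260.0] [279. 229.]
blue_grip 0.97 [204.0, 359.0, 229.0, 396.0] [218. 376.]
tray_floor 0.82 [236.0, 194.0, 318.0, 261.0] [279. 229.]
tray_floor 0.62 [361.0, 175.0, 433.0, 229.0] [396. 201.]
tray_floor 0.56 [284.0, 162.0, 330.0, 196.0] [306. 179.]
tray_floor 0.46 [232.0, 277.0, 247.0, 309.0] [238. 293.]
```

View pics/scene0.png

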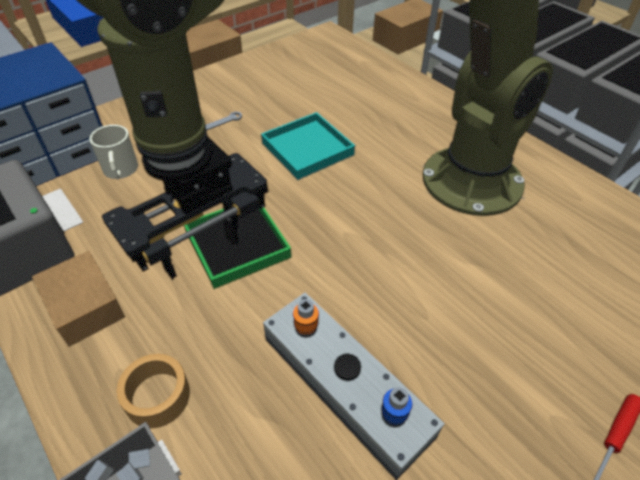

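View pics/side0.png

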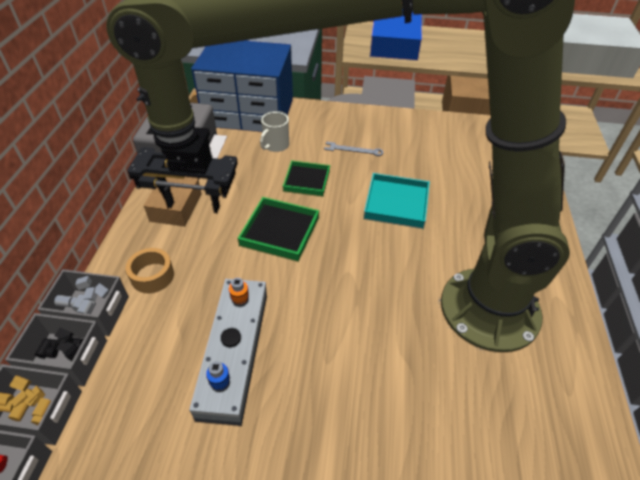

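The scene view shows the orange adapter at (306,318), the blue adapter at (397,406) and the black plug at (347,366). Things that could be confused:
- **Trays (side view):** large green at (279,228), which is the one I want. Small green at (307,178) and turquoise at (398,200) are look-alikes.
- **Orange things:** the orange collar at (306,318), which is the one I want. The wooden ring at (152,390) is not it.

```bash
cat > loc.py <<'E'
from h import *
from scipy.optimize import least_squares
C={n:read_camera(n) for n in ["scene","side"]}
th=np.linspace(0,2*np.pi,60)
def cyl(x,y,r,z0,z1): return np.vstack([np.c_[x+r*np.cos(th),y+r*np.sin(th),0*th+z] for z in (z0,z1)])
def mask(c,lo,hi,near,rad):
    h=cv2.cvtColor(c["frame"],cv2.COLOR_RGB2HSV);m=cv2.inRange(h,lo,hi)
    w=np.zeros_like(m);cv2.circle(w,near,rad,255,-1);return m&w
for nm,lo,hi,px in [("orange",(5,180,90),(16,255,255),dict(scene=(306,320),side=(239,293))),("blue",(108,150,60),(125,255,255),dict(scene=(397,408),side=(217,376)))]:
    obs={}
    for n,c in C.items():
        v,u=np.nonzero(mask(c,lo,hi,px[n],26));obs[n]=(u.min()-.0,u.max()+1.,v.max()+1.)
    def f(p):
        r=[]
        for n,c in C.items():
            q=np.array([proj(c,P) for P in cyl(p[0],p[1],.02,.071,.103)])+.5
            r+=[q[:,0].min()-obs[n][0],q[:,0].max()-obs[n][1],q[:,1].max()-obs[n][2]]
        return r
    g=onz(C["scene"],*px["scene"],.087)[:2];s=least_squares(f,g)
    print(nm,s.x.round(4),np.round(s.fun,1),[onz(C[n],*px[n],.087)[:2].round(3) for n in C])
c=C["side"];m=mask(c,(45,120,40),(75,255,255),(279,229),50);v,u=np.nonzero(m)
W=np.array([onz(c,a,b,.03)[:2] for a,b in zip(u,v)])
r=cv2.boxPoints(cv2.minAreaRect(cv2.convexHull(np.c_[u,v].astype(np.int32))))
print("tray px",r.round().tolist())
hull=cv2.convexHull(np.c_[u,v].astype(np.int32));print(cv2.minAreaRect(W.astype(np.float32)),W.min(0),W.max(0))
quad=cv2.approxPolyDP(hull,6,True)[:,0];print([(p.tolist(),onz(c,*p,.03)[:2].round(3).tolist(),onz(c,*p,0)[:2].round(3).tolist()) for p in quad])
im=cv2.resize(c["frame"][150:330,200:350],None,fx=3.3,fy=3.3,interpolation=cv2.INTER_CUBIC);cv2.imwrite("pics/crop1.png",im[:,:,::-1])
# dock row axis
E
python3 loc.py; python3 -c "
from h import *;print(get_obs()['tool_rot'],get_obs()['time_s'])"
```

```text
orange [0.545  0.0941] [-1.6  0.4  1.6 -0.7  3.3  0.1] [array([0.548, 0.1  ]), array([0.544, 0.101])]
blue [0.5351 0.2858] [-2.2  0.9  1.1 -0.3  2.4  0.6] [array([0.537, 0.289]), array([0.538, 0.288])]
tray px [[236.0, 242.0], [270.0, 170.0], [327.0, 197.0], [293.0, 269.0]]
((0.5044917464256287, -0.19587376713752747), (0.2604926526546478, 0.16292138397693634), 79.4256591796875) [ 0.42212981 -0.33215696] [ 0.60329789 -0.05445069]
[([313, 193], [0.446, -0.29], [0.451, -0.323]), ([317, 218], [0.422, -0.198], [0.426, -0.228]), ([297, 259], [0.45, -0.055], [0.455, -0.08]), ([240, 244], [0.594, -0.082], [0.604, -0.107]), ([262, 198], [0.577, -0.25], [0.586, -0.282]), ([286, 180], [0.527, -0.332], [0.535, -0.366])]
[1.79994718e+02 2.64996268e-03 8.99988112e+01] 0.6
```

View pics/crop1.png

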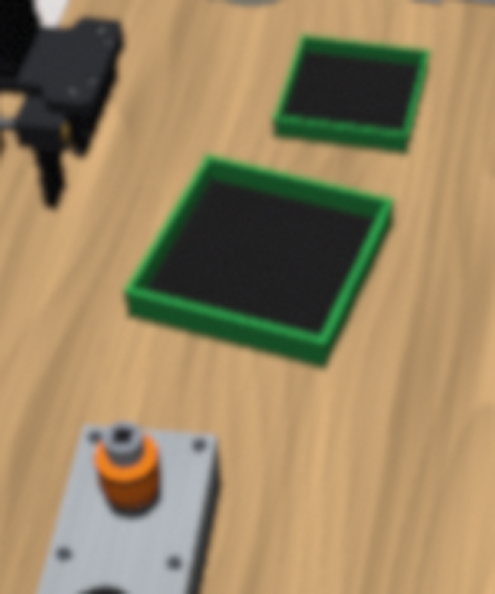

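The crop confirms both choices: orange adapter at the end of the dock, and the larger green tray with a black floor. Its rim corners in the crop are about (208,155), (393,202), (325,345) and (127,293).

>>> play_rows(steps=[[[0.019,-0.021,0,0,0,0,0.087],[0.019,-0.021,0,0,0,0,0.087],[0.019,-0.021,0,0,0,0,0.087],[0.019,-0.021,0,0,0,0,0.087],[0.019,-0.021,0,0,0,0,0.087],[0,0,0,0,0,0,0.087],[0,0,0,0,0,0,0.087]]])

```text
time_s: 1.3
tool_pos: [0.5451, 0.0952, 0.1913]
tool_rot: [179.9, 0.0, 90.1]
force: [0.4, -0.1, -0.6]
grip_width: 0.0871
grasp_force: 0.0
```

```bash
python3 - <<'E'
from h import *
c=read_camera("side")
P=np.array([onz(c,200+a/3.3,150+b/3.3,.03)[:2] for a,b in [(208,155),(393,202),(325,345),(127,293)]])
print(P.round(3).tolist(),P.mean(0).round(3),[np.linalg.norm(P[i]-P[i-1]).round(3) for i in range(4)])
w=read_camera("wrist");cv2.imwrite("pics/w1.png",w["frame"][:,:,::-1])
print(ray(w,320,240),proj(w,np.array([.545,.0941,.121])),proj(w,np.array([.545,.0941,.103])))
print(get_obs()["tool_pos"],get_obs()["force"])
E
```

```text
[[0.575, -0.255], [0.42, -0.223], [0.449, -0.069], [0.602, -0.098]] [ 0.512 -0.161] [np.float64(0.159), np.float64(0.158), np.float64(0.157), np.float64(0.156)]
(array([0.54465676, 0.16453162, 0.38470223]), array([-0.00359617, -0.24603675, -0.96934473])) [322.07264293 245.2775621 ] [322.02784094 238.4789685 ]
[0.54573243 0.09384626 0.19097582] [ 0.92392013  0.39160743 -0.57617959]
```

View pics/w1.png

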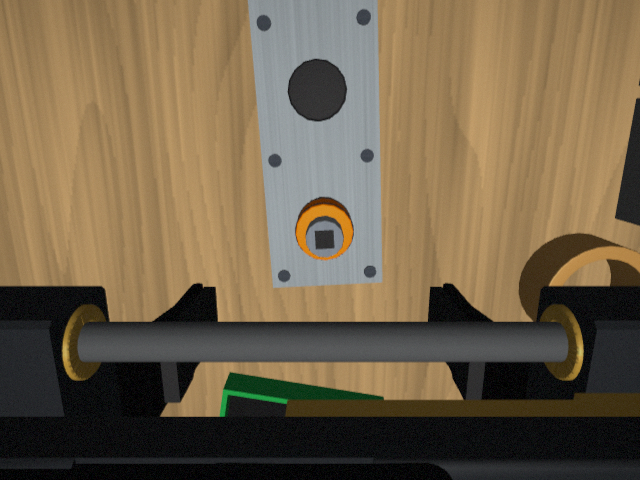

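The wrist view shows the orange nose at (324,239). It was predicted at (322,245), so the adapter sits about 4 mm further in +y, near (0.546, 0.098). Descending now.

>>> play_rows(steps=[[[0.001,0.001,0.02,0,0,0,0.087],[0.001,0,0.025,0,0,0,0.087],[0.001,0,0.025,0,0,0,0.087],[0,0,0.025,0,0,0,0.087],[0,0,0.018,0,0,0,0.087],[0,0,0.008,0,0,0,0.087],[0,0,0,0,0,0,0.087],[0,0,0,0,0,0,0.06]]])

```text
time_s: 2.2
tool_pos: [0.547, 0.0976, 0.0706]
tool_rot: [179.9, -0.0, 90.0]
force: [0.9, 0.9, -0.1]
grip_width: 0.0841
grasp_force: 0.0
```

>>> play_rows(steps=[[[0,0,0,0,0,0,0.045],[0,0,0,0,0,0,0.03],[0,0,0,0,0,0,0.03],[0,0,0,0,0,0,0.03],[0,0,0,0,0,0,0.03],[0,0,0,0,0,0,0.03]]], force=40)

```text
time_s: 2.8
tool_pos: [0.5461, 0.098, 0.07]
tool_rot: [180.0, 0.0, 90.0]
force: [0.0, -0.1, -0.5]
grip_width: 0.0392
grasp_force: 6.2
```

>>> play_rows(steps=[[[0,0,0,0,0,0,0.03],[0,0,0,0,0,0,0.03],[0,0,-0.003,0,0,0,0.03],[0,0,-0.003,0,0,0,0.03],[0,0,-0.003,0,0,0,0.03],[0,0,-0.002,0,0,0,0.03],[0,0,0,0,0,0,0.03]]])

```text
time_s: 3.5
tool_pos: [0.5462, 0.0981, 0.0813]
tool_rot: [180.0, -0.0, 90.0]
force: [0.1, 1.3, 0.8]
grip_width: 0.0298
grasp_force: 0.0
```

```bash
python3 - <<'E'
from h import *
a=read_camera("scene")["frame"][230:400,210:400];b=read_camera("side")["frame"][230:400,150:340]
w=read_camera("wrist")["frame"]
im=np.hstack([cv2.resize(x,None,fx=2,fy=2,interpolation=cv2.INTER_CUBIC) for x in (a,b)])
im=np.vstack([im,cv2.resize(w[150:400,100:540],(760,260))[:,:]])
cv2.imwrite("pics/m1.png",im[:,:,::-1]);print(get_obs()["grip_width"])
E
```

```text
0.030180700058633353
```

View pics/m1.png

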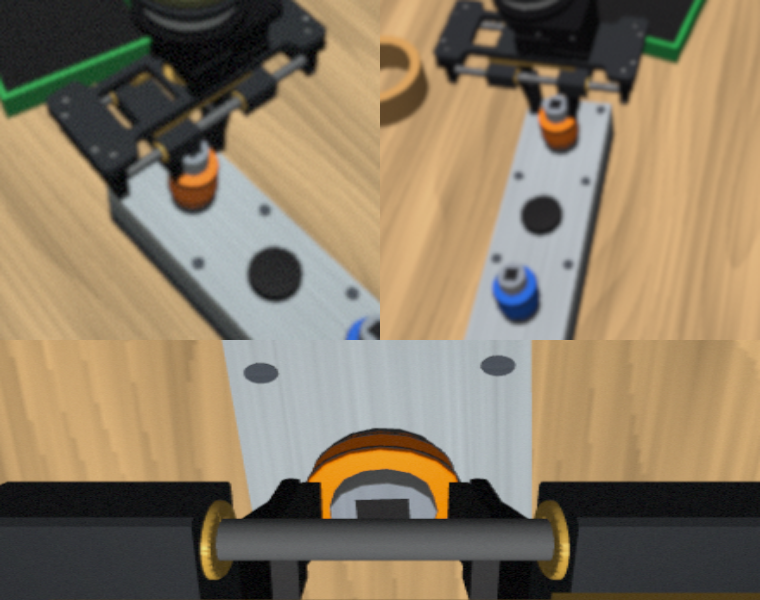

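The fingers closed on the −y side of the collar and slipped off it. I'll open, rise and re-measure.

>>> play_rows(steps=[[[0,0,0,0,0,0,0.06],[0,0,0,0,0,0,0.087],[0,0,0,0,0,0,0.087],[0,0,0,0,0,0,0.087],[0,0,-0.025,0,0,0,0.087],[0,0,-0.03,0,0,0,0.087],[-0.01,0,-0.03,0,0,0,0.087],[-0.015,0,-0.025,0,0,0,0.087],[-0.015,0,0,0,0,0,0.087],[0,0,0,0,0,0,0.087],[0,0,0,0,0,0,0.087]]])

```text
time_s: 4.75
tool_pos: [0.5452, 0.058, 0.1896]
tool_rot: [-179.9, -0.0, 90.0]
force: [0.4, -0.9, -0.3]
grip_width: 0.0868
grasp_force: 0.0
```

```bash
cat > loc2.py <<'E'
from h import *
from scipy.optimize import least_squares
th=np.linspace(0,2*np.pi,90)
C={n:read_camera(n) for n in ["scene","side","wrist"]}
O={}
for n,c in C.items():
    h=cv2.cvtColor(c["frame"],cv2.COLOR_RGB2HSV);m=cv2.inRange(h,(3,190,60),(17,255,255))
    k,l,s,ce=cv2.connectedComponentsWithStats(m)
    p=proj(c,np.array([.545,.1,.087]))
    i=min([i for i in range(1,k) if s[i,4]>60],key=lambda i:np.hypot(*(ce[i]-p)))
    O[n]=np.array([s[i,0],s[i,1],s[i,0]+s[i,2],s[i,1]+s[i,3]],float);print(n,O[n],p.round())
def ext(c,x,y,dz=0):
    P=np.vstack([np.c_[x+.02*np.cos(th),y+.02*np.sin(th),0*th+z+dz] for z in (.071,.103)])
    q=np.array([proj(c,p) for p in P])+.5;return np.r_[q.min(0),q.max(0)]
for names in (["scene"],["side"],["wrist"],["scene","side"],list(C)):
    s=least_squares(lambda p:np.hstack([ext(C[n],*p)-O[n] for n in names]),[.545,.1,0])
    s2=least_squares(lambda p:np.hstack([ext(C[n],*p)-O[n] for n in names]),[.545,.1])
    print(names,s.x.round(4),s.fun.round(1),s2.x.round(4),s2.fun.round(1))
cv2.imwrite("pics/w2.png",C["wrist"]["frame"][:,:,::-1])
E
python3 loc2.py
```

```text
scene [295. 309. 318. 333.] [307. 319.]
side [231. 284. 248. 303.] [239. 293.]
wrist [294. 149. 354. 210.] [323. 176.]
['scene'] [ 0.4765  0.0061 -0.1862] [ 1.3 -1.  -1.3  1. ] [0.5478 0.1006] [-1.6 -4.8  1.6  4.5]
['side'] [ 0.6088 -0.0548 -0.2244] [ 0.2 -0.2 -0.2  0.2] [0.5439 0.1008] [-2.  -3.   2.1  2.8]
['wrist'] [ 0.5452  0.0977 -0.0075] [ 0.3 -0.3 -0.3  0.3] [0.5452 0.0985] [-0.5 -1.1  0.5  1.1]
['scene', 'side'] [ 0.5451  0.0958 -0.0088] [-1.8 -4.5  0.9  4.3 -1.4 -2.3  2.4  3.2] [0.5464 0.1003] [-0.9 -5.4  2.2  3.8 -3.1 -3.3  1.   2.4]
['scene', 'side', 'wrist'] [ 0.5452  0.0976 -0.0069] [-1.3 -4.4  1.6  4.5 -1.8 -2.2  2.1  3.3  0.3 -0.1 -0.1  0.6] [0.5454 0.0988] [-1.  -6.3  2.1  2.8 -2.5 -3.8  1.6  1.9 -0.2 -1.6  0.9  0.6]
```

View pics/w2.png

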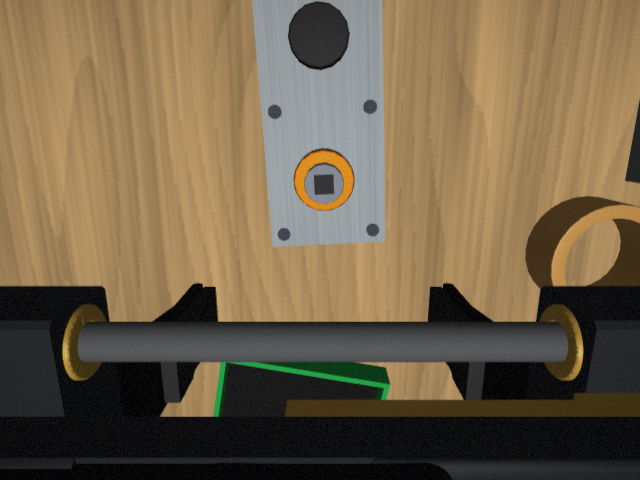

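```bash
python3 - <<'E'
from h import *
w=read_camera("wrist");o=get_obs();t=np.array(o["tool_pos"]);print(t,o["tool_rot"])
for n in ["wrist","scene","side"]:
  c=read_camera(n)
  for dz in (0,.019,.038):
    print(n,dz,[proj(c,t+[dx,dy,dz]).round().tolist() for dx in(-.0435,.0435) for dy in (-.0095,.0095)])
ims=[]
for n in ["scene","side"]:
  c=read_camera(n);p=proj(c,t+[0,0,.02]).astype(int);f=c["frame"].copy()
  x0,y0=p[0]-45,p[1]-45;im=cv2.resize(f[y0:y0+90,x0:x0+90],None,fx=4.4,fy=4.4,interpolation=cv2.INTER_CUBIC)
  for dx in(-.0435,.0435):
    q=(proj(c,t+[dx,0,0])-[x0,y0])*4.4;cv2.circle(im,tuple(int(v) for v in q),4,(255,0,0),-1)
  ims.append(im)
cv2.imwrite("pics/tip.png",np.hstack(ims)[:,:,::-1])
E
```

```text
[0.54533725 0.05892058 0.18975652] [-1.79890462e+02 -6.93508742e-03  9.00817050e+01]
wrist 0 [[234.0, 301.0], [232.0, 264.0], [413.0, 301.0], [415.0, 264.0]]
wrist 0.019 [[226.0, 317.0], [223.0, 277.0], [421.0, 317.0], [424.0, 277.0]]
wrist 0.038 [[215.0, 337.0], [212.0, 293.0], [432.0, 337.0], [435.0, 293.0]]
scene 0 [[309.0, 244.0], [317.0, 251.0], [261.0, 272.0], [268.0, 281.0]]
scene 0.019 [[309.0, 235.0], [317.0, 243.0], [260.0, 264.0], [267.0, 272.0]]
scene 0.038 [[309.0, 226.0], [317.0, 234.0], [259.0, 255.0], [267.0, 264.0]]
side 0 [[261.0, 244.0], [258.0, 251.0], [218.0, 239.0], [215.0, 246.0]]
side 0.019 [[260.0, 237.0], [258.0, 245.0], [216.0, 233.0], [214.0, 240.0]]
side 0.038 [[259.0, 231.0], [257.0, 238.0], [215.0, 226.0], [212.0, 233.0]]
```

View pics/tip.png

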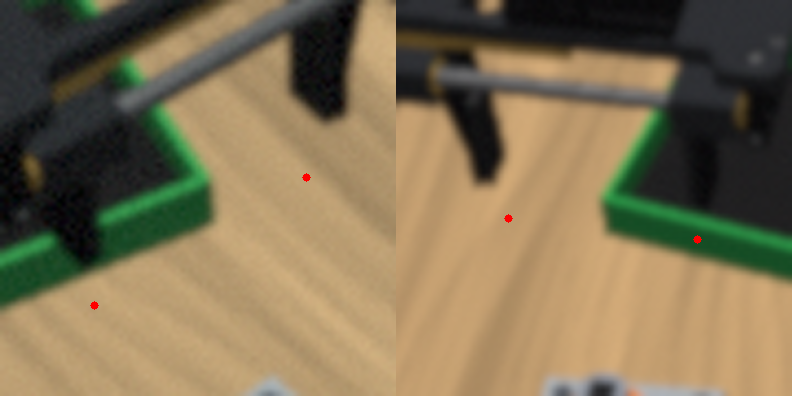

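The picture shows the real fingertips about 25 mm above the projected TCP in all three views. My first grasp therefore caught only the collar's top edge. I'll redo it about 25 mm lower, checking force on the way down.

>>> play_rows(steps=[[[0.02,0.001,0,0,0,0,0.087],[0.021,0,0.01,0,0,0,0.087],[0,0,0.03,0,0,0,0.087],[0,0,0.03,0,0,0,0.087],[0,0,0.03,0,0,0,0.087],[0,0,0.02,0,0,0,0.087],[0,0,0.01,0,0,0,0.087],[0,0,0,0,0,0,0.087],[0,0,0,0,0,0,0.087]]])

```text
time_s: 6.1
tool_pos: [0.5478, 0.0992, 0.0618]
tool_rot: [179.9, -0.0, 90.0]
force: [-0.3, -0.2, 0.7]
grip_width: 0.0873
grasp_force: 0.0
```

```bash
python3 - <<'E'
from h import *
o=get_obs();t=np.array(o["tool_pos"]);print(t,o["force"])
ims=[]
for n in ["scene","side"]:
  c=read_camera(n);p=proj(c,t+[0,0,.02]).astype(int);f=c["frame"].copy()
  x0,y0=p[0]-45,p[1]-45;im=cv2.resize(f[y0:y0+90,x0:x0+90],None,fx=4.4,fy=4.4,interpolation=cv2.INTER_CUBIC)
  for dz in (0,.025):
   for dx in(-.0435,.0435):
    q=(proj(c,t+[dx,0,dz])-[x0,y0])*4.4;cv2.circle(im,tuple(int(v) for v in q),3,(255,0,0) if dz==0 else (255,255,0),-1)
  ims.append(im)
cv2.imwrite("pics/tip2.png",np.hstack(ims)[:,:,::-1])
E
```

```text
[0.54782352 0.09919581 0.06182699] [-0.33493023 -0.16935912  0.72028916]
```

View pics/tip2.png

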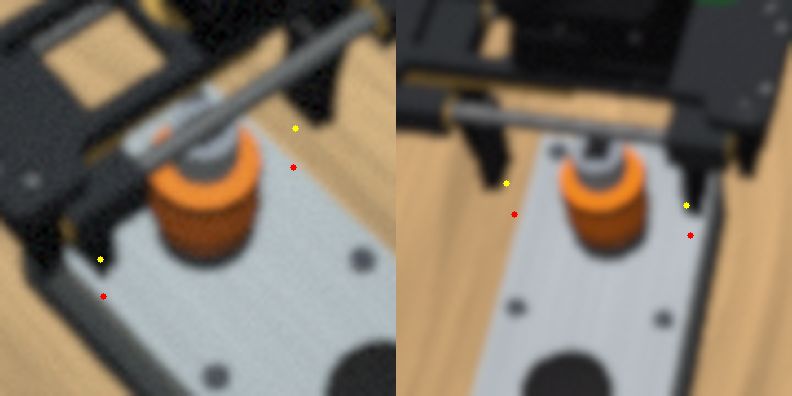

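The tips match the +25 mm markers, at about (310,120) and (100,265) in the left view. I'll lower 14 mm more and grip.

>>> play_rows(steps=[[[0,0,0.007,0,0,0,0.087],[0,0,0.007,0,0,0,0.087],[0,0,0,0,0,0,0.087],[0,0,0,0,0,0,0.06],[0,0,0,0,0,0,0.045],[0,0,0,0,0,0,0.03],[0,0,0,0,0,0,0.03],[0,0,0,0,0,0,0.03],[0,0,0,0,0,0,0.03],[0,0,0,0,0,0,0.03],[0,0,0,0,0,0,0.03],[0,0,0,0,0,0,0.03]]], force=40)

```text
time_s: 7.4
tool_pos: [0.5467, 0.099, 0.0469]
tool_rot: [-180.0, 0.0, 90.0]
force: [-1.2, -0.1, 1.0]
grip_width: 0.039
grasp_force: 39.9
```

Firm grip at 40 N. Now lifting slowly.

>>> play_rows(steps=[[[0,0,-0.003,0,0,0,0.03],[0,0,-0.003,0,0,0,0.03],[0,0,-0.003,0,0,0,0.03],[0,0,-0.002,0,0,0,0.03],[0,0,0,0,0,0,0.03]]])

```text
time_s: 7.9
tool_pos: [0.5462, 0.0988, 0.0574]
tool_rot: [-179.9, 0.0, 90.0]
force: [-0.1, 0.2, -8.5]
grip_width: 0.0393
grasp_force: 39.9
```

>>> play_rows(steps=[[[0,0,-0.003,0,0,0,0.03],[0,0,-0.004,0,0,0,0.03],[0,0,-0.006,0,0,0,0.03],[0,0,-0.01,0,0,0,0.03],[0,0,-0.015,0,0,0,0.03],[0,0,-0.02,0,0,0,0.03],[0,0,-0.02,0,0,0,0.03],[0,0,-0.01,0,0,0,0.03],[0,0,0,0,0,0,0.03],[0,0,0,0,0,0,0.03]]])

```text
time_s: 8.9
tool_pos: [0.5469, 0.0989, 0.1459]
tool_rot: [180.0, 0.0, 90.0]
force: [-0.6, 0.1, -3.5]
grip_width: 0.0392
grasp_force: 39.9
```

>>> play_rows(steps=[[[-0.02,-0.003,0,0,0,0,0.03],[-0.03,-0.004,0,0,0,0,0.03],[-0.035,-0.004,0,0,0,0,0.03],[-0.035,-0.004,0,0,0,0,0.03],[-0.035,-0.004,0,0,0,0,0.03],[-0.035,-0.005,0,0,0,0,0.03],[-0.035,-0.005,0,0,0,0,0.03],[-0.025,-0.003,0,0,0,0,0.03],[-0.01,-0.002,0,0,0,0,0.03],[0,0,0,0,0,0,0.03],[0,0,0,0,0,0,0.03]]])

```text
time_s: 10.0
tool_pos: [0.5131, -0.159, 0.1453]
tool_rot: [-180.0, -0.1, 90.1]
force: [-0.2, 0.7, -3.2]
grip_width: 0.0391
grasp_force: 39.9
```

```bash
python3 - <<'E'
from h import *
t=np.array(get_obs()["tool_pos"]);print(t)
ims=[]
for n in ["scene","side"]:
  c=read_camera(n);f=c["frame"].copy()
  x0,y0=(170,150) if n=="scene" else (210,140)
  im=cv2.resize(f[y0:y0+150,x0:x0+130],None,fx=3,fy=3,interpolation=cv2.INTER_CUBIC)
  for z in (.008,t[2]-.0465+.021):
    q=(proj(c,[t[0],t[1],z])-[x0,y0])*3;cv2.circle(im,tuple(int(v) for v in q),3,(255,0,0),-1)
  ims.append(im)
cv2.imwrite("pics/tr.png",np.hstack(ims)[:,:,::-1])
E
```

```text
[ 0.51311511 -0.15897176  0.14528669]
```

View pics/tr.png

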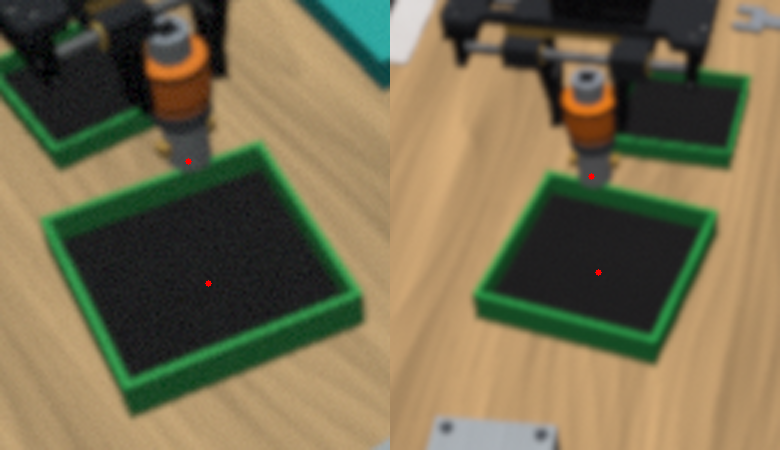

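The adapter hangs upright, its foot matches the projected marker in both views, and the tray centre lies below it. Lowering.

>>> play_rows(steps=[[[0,0,0.015,0,0,0,0.03],[0,0,0.02,0,0,0,0.03],[0,0,0.02,0,0,0,0.03],[0,0,0.02,0,0,0,0.03],[0,0,0.015,0,0,0,0.03],[0,0,0.008,0,0,0,0.03],[0,0,0.004,0,0,0,0.03],[0,0,0.002,0,0,0,0.03],[0,0,0,0,0,0,0.03],[0,0,0,0,0,0,0.03]]])

```text
time_s: 11.1
tool_pos: [0.5136, -0.1611, 0.0426]
tool_rot: [179.9, 0.0, 90.0]
force: [0.9, -0.4, -3.5]
grip_width: 0.0392
grasp_force: 39.9
```

>>> play_rows(steps=[[[0,0,0.002,0,0,0,0.03],[0,0,0.002,0,0,0,0.03],[0,0,0,0,0,0,0.03]]])

```text
time_s: 11.4
tool_pos: [0.5128, -0.161, 0.0377]
tool_rot: [-180.0, -0.0, 90.0]
force: [-0.8, -1.3, -3.0]
grip_width: 0.0388
grasp_force: 39.9
```

>>> play_rows(steps=[[[0,0,0.002,0,0,0,0.03],[0,0,0.001,0,0,0,0.03],[0,0,0,0,0,0,0.03]]])

```text
time_s: 11.7
tool_pos: [0.5129, -0.161, 0.0346]
tool_rot: [-180.0, -0.0, 90.0]
force: [-0.2, -0.0, -2.6]
grip_width: 0.0393
grasp_force: 39.9
```

>>> play_rows(steps=[[[0,0,0.001,0,0,0,0.03],[0,0,0,0,0,0,0.03]]])

```text
time_s: 11.9
tool_pos: [0.5132, -0.1611, 0.034]
tool_rot: [180.0, 0.0, 90.0]
force: [-0.0, 1.1, -2.8]
grip_width: 0.0393
grasp_force: 39.9
```

>>> play_rows(steps=[[[0,0,0.001,0,0,0,0.03],[0,0,0,0,0,0,0.03]]])

```text
time_s: 12.1
tool_pos: [0.5133, -0.1612, 0.0338]
tool_rot: [180.0, 0.0, 90.0]
force: [-2.6, 0.3, 4.4]
grip_width: 0.0389
grasp_force: 39.9
```

>>> play_rows(steps=[[[0,0,0.001,0,0,0,0.03],[0,0,0,0,0,0,0.03]]])

```text
time_s: 12.3
tool_pos: [0.5134, -0.1613, 0.0338]
tool_rot: [180.0, 0.0, 90.0]
force: [-5.2, 1.2, 10.3]
grip_width: 0.0391
grasp_force: 40.0
```

The foot is on the floor. I'll ease back 1 mm, release slowly, and rise.

>>> play_rows(steps=[[[0,0,-0.001,0,0,0,0.03],[0,0,0,0,0,0,0.04],[0,0,0,0,0,0,0.045],[0,0,0,0,0,0,0.055],[0,0,0,0,0,0,0.07],[0,0,0,0,0,0,0.087],[0,0,0,0,0,0,0.087],[0,0,0,0,0,0,0.087]]], force=10)

```text
time_s: 13.1
tool_pos: [0.5131, -0.161, 0.0328]
tool_rot: [180.0, 0.0, 90.0]
force: [-0.6, 0.3, -0.1]
grip_width: 0.0771
grasp_force: 0.0
```

>>> play_rows(steps=[[[0,0,-0.01,0,0,0,0.087],[0,0,-0.025,0,0,0,0.087],[0,0,-0.03,0,0,0,0.087],[0,0,-0.03,0,0,0,0.087],[0,0,-0.03,0,0,0,0.087],[0,0,-0.02,0,0,0,0.087],[0,0,0,0,0,0,0.087],[0,0,0,0,0,0,0.087]]])

```text
time_s: 13.9
tool_pos: [0.5131, -0.161, 0.1783]
tool_rot: [179.9, 0.0, 90.0]
force: [-0.5, 0.8, -0.6]
grip_width: 0.0871
grasp_force: 0.0
```

```bash
python3 - <<'E'
from h import *
ims=[]
for n in ["scene","side"]:
  c=read_camera(n);x0,y0=(170,150) if n=="scene" else (190,140)
  ims.append(cv2.resize(c["frame"][y0:y0+270,x0:x0+250 if n=="scene" else x0+150],None,fx=1.95,fy=1.95,interpolation=cv2.INTER_CUBIC))
  im=ims[-1];q=(proj(c,[.513,-.161,.008])-[x0,y0])*1.95;cv2.circle(im,tuple(int(v) for v in q),3,(255,255,0),-1)
cv2.imwrite("pics/end.png",np.hstack(ims)[:,:,::-1])
E
```

```text
(no output)
```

View pics/end.png

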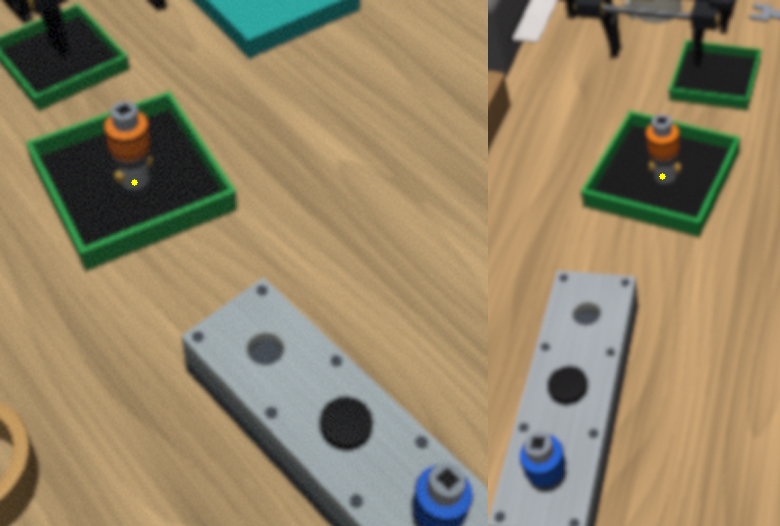

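The orange adapter stands upright at the tray centre, at (130,180) left and (662,175) right. The blue adapter is still in its socket at (443,495) and the gripper is clear.

```bash
python3 -c "
from cell import *;print(sign_off())"
```

```text
the job is handed in; nothing more can be done
None
```

The orange adapter was unlocked, drawn out and set down upright at about the centre of the larger green tray, with the blue one still in its socket. The job was handed in at about 14 s; no verdict came back. The first grasp slipped off the collar because the fingertips sat about 25 mm above the reported TCP; the second, taken lower, held.

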